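# Refit the hob knob and hold it pressed in

## Task

The control knob of the small portable hob has come off and stands on the worktop. Slide the splash cover on the hob's control strip all the way to the right, to its stop, so that the spindle is uncovered; then put the knob on the spindle, its pointer turned to the side where the spindle has its flat, push it fully home and press it all the way in against the spring. Finish while still holding the knob and keeping it pressed fully in, with the cover still open; leave the other things on the worktop where they stand.

Things in the scene. Friction and masses are not known exactly. Their poses are not given: they have to be found in the camera images.
- portable_hob: low steel hob, 270 (x) x 260 (y) x 55 mm, fixed to the worktop. Origin: centre of its underside; z up, x away from the robot to the burner, y to the left. A flat control strip 84 mm wide runs along its front (-x) edge, middle line at x = -88 mm, height 55 mm, rails 4 mm high. Behind it are the burner and pan supports, up to 31 mm above the top. The spindle stands at x = -88, y = 55 mm.
- cover (a joint): slide of the splash cover along the hob's -y (to the right), in m: 0 = over the spindle (left), 0.11 = open, at its stop. Starts between 0 and 0.015. Friction about 1.5 N; it stays where it is left.
- cover_grip (a point): point in the upright grip ridge on the aluminium splash cover, 8 mm below the ridge's top; axes as the hob's. The ridge is 44 mm along x, 12 mm thick along y (the sliding direction) and 30 mm high over the cover's flat top, which lies 22 mm below this point. The cover is an open-ended tunnel, 84 (x) x 66 (y) mm, its top 38 mm above the strip.
- knob: loose black plastic knob, 50 g, standing on its skirt. Origin: centre of its underside; z up; x along the pointer. Skirt 48 mm across, 5 mm high, with a pointed nose at +x to 31 mm from the axis. On it, up to 38 mm, a grip 42 mm long (x), flat sides 26 mm apart (y), a thin bright line on top at +x. Below, an open D-shaped bore 20 mm deep, 13.6 mm across, flat on the +x side 3.3 mm from the axis.
- knob_seat (a point): centre of the inner end of the knob's bore, 20 mm above the knob's underside on its axis; axes as the knob's. Rests on the spindle's tip when the knob is fully home.
- spindle_tip (a point): centre of the top of the upright brass spindle, 28 mm above the control strip when up; z up; x points out of the spindle's flat side. D section 12 mm across, flat 2.5 mm from the axis, top 3 mm tapered. The knob goes on only with its x along this x (within about 8 degrees). Home and not pressed, the knob's underside is 8 mm above the strip.
- spindle (a joint): turn of the spindle about z relative to the hob, rad, anticlockwise from above; starts between -0.35 and 0.35 (stops at +-0.4); stiff, 0.1 N m to turn.
- spindle_press (a joint): how far the spindle is pressed down, m: 0 = up, 0.006 = fully in at a hard stop. Spring: 3 N to start, 9 N fully in; it springs back up when let go.
- salt_shaker: bystander: salt shaker, 44 mm across, 90 mm high; origin under its centre.
- lemon: bystander: lemon, 71 x 53 x 51 mm; origin under its centre.
- spice_jar: bystander: spice jar, 46 mm across, 106 mm high; origin under its centre.
- mug: bystander: mug with handle, 92 x 127 x 93 mm; origin under its centre.
- tumbler: bystander: drinking glass, 80 mm across, 88 mm high; origin under its centre.

How it is judged:
On the way, in this order (a step that is already met when the one before it is completed fails the run):
1. the cover is slid to its open stop (value of joint cover above 0.105 m), for 0.2 s.
2. the knob is home on the spindle, pointer at the flat (value of joint cover above 0.105 m and horizontal distance between knob_seat and spindle_tip below 0.003 m and z of knob_seat in the frame of spindle_tip below 0.0025 m and angle between the z axis of knob and the z axis of spindle_tip, either way round below 0.12 rad and angle between the x axis of knob and the x axis of spindle_tip, either way round below 0.3 rad), for 0.2 s.
At the end, for the whole second after the job is handed in: The cover is open (within 5 mm of its stop); the knob is home on the spindle (bore end within 2.5 mm of the tip in height and 3 mm sideways, upright, pointer at the flat), pressed in by at least 4.5 of 6 mm, at rest, and the fingers still touch it (over 1 N) (all of step 2 and value of joint spindle_press above 0.0045 m and contact force between the fingers and knob above 1 N and linear speed of knob below 0.01 m/s); the arm keeps its last pose, push and grip.
It fails at once if the salt shaker is shifted by more than 30 mm (distance of salt_shaker from where it was at the start of the episode above 0.03 m).
It fails at once if the lemon is shifted by more than 30 mm (distance of lemon from where it was at the start of the episode above 0.03 m).
It fails at once if the spice jar is shifted by more than 30 mm (distance of spice_jar from where it was at the start of the episode above 0.03 m).
It fails at once if the mug is shifted by more than 30 mm (distance of mug from where it was at the start of the episode above 0.03 m).
It fails at once if the tumbler is shifted by more than 30 mm (distance of tumbler from where it was at the start of the episode above 0.03 m).
It also fails if it takes over 48 s, if anything falls off the work surface, if the arm or the gripper's body presses on something with over 40 N, if the wrist force passes 120 N, or if a joint passes its speed limit or range.

## Robot

A 6-joint arm with a two-finger parallel gripper is mounted at the origin on a cart in front of the work surface, level with it; the furniture and walls round the work are solid. World frame = base frame: x ahead of the robot, y to its left, z up, the work surface at z = 0. Lengths are in m, angles in rad, forces in N, time in s.
With the tool pointing down it reaches from about 0.325 to 1 m from the base axis. Payload 5.1 kg.
Tool frame: the origin (TCP) lies at the very end of the fingers, on their centre line; the grasp point (between the pads) lies robot.grasp_offset behind it (robot.grasp_offset is the distance from the TCP to the grasp point, in m); z points along the fingers, x is the direction in which the jaws open and shut, and the axes are right-handed (so a half turn about z gives the same grasp; the last joint's range is limited). The gripper opens to 85 mm and grips with 20 to 120 N. Pads are 22 mm wide; open, the fingers measure 114 mm over their backs; the gripper's body (76 mm by 85 mm) begins 54 mm behind the grasp point. The pads swing forward as they close: fully open they stand 13 mm farther back than shut.
Start: joints at [-1.246, 0.124, 1.65, -0, 1.367, -0.083], TCP at [0.258, -0.597, 0.231] pointing down, gripper open.
Joint ranges: [-2.61, 2.61], [-1.02, 2.33], [0.03, 2.71], [-1.35, 4.49], [0.32, 2.68], [-2.91, 2.91]. Speed limits (rad/s): [2.57, 2.57, 3.14, 3.14, 3.14, 3.14].

## Interface

Orientations are given as a 3x3 rotation matrix whose columns are the frame's x, y, z axes.
In Python, from bench import robot, solver, optics gives the robot as it stands. Calls block until the motion is done:
- robot.movep(position, orientation): joint-space move of the TCP to a pose.
- robot.move_linear(position, speed=0.15, frame=None, threshold=None): straight line of the TCP; frame=None keeps the orientation; speed is the mean speed in m/s. With threshold (N) it stops when the force on the tool has changed by that much, and returns True; else False.
- robot.move_joints(angles): joint-space move.
- robot.gripper_to(opening, force=None): finger opening in m; force is the grip in N (None keeps the last); returns when the fingers have stopped.
- robot.hold(seconds).
- solver.ik(position, orientation): joint angles nearest the present ones, or None.
- optics.read_camera(name): name is "scene" or "top" or "wrist"; returns (picture, depth): 400x640x3 uint8, blue, green, red; 400x640 float32, m along the optical axis (not along the pixel's ray), 0 where there is no reading.
- optics.calibration(name): a dict with "K" (3x3 intrinsics, pixels), "T" (4x4, takes a point from camera to world coordinates); the wrist camera has in their place "tool_from_camera" (4x4, takes a point from camera to tool coordinates, whose origin is the TCP and whose axes are the tool frame's). Camera axes: x right, y down, z forward; pixel columns grow to the right and rows downward; lengths in m; the calibration is good to about 2 mm. The wrist camera is an equidistant fisheye: a pixel r from the principal point sees the ray r / f radians off the axis. A picture is of the moment at which its call begins: read the wrist's pose just before it. calibration takes no time and is no camera call.
A pose or a line that the arm cannot do raises robot.IKError and nothing moves.
- robot.sign_off(): hands the job in, once; it reports no verdict.
Readings, each from a call of its own:
- robot.get_clock(): time.
- robot.get_joints(): joint angles.
- robot.get_qvel(): joint speeds.
- robot.get_joint_efforts(): joint torques, N m.
- robot.get_tcp_pos(): TCP position.
- robot.get_eef_rot(): TCP orientation.
- robot.get_ft_force(): force on the tool from outside, world axes, zero at the start.
- robot.get_torque(): the same for the moment, N m.
- robot.get_opening(): finger opening in m.
Only numpy, scipy, OpenCV 4.12 (cv2) and the standard library are available. Lean on these libraries where they do the work, as an engineer would, in place of code of your own. Each camera call takes 0.05 s, during which the arm holds its last target. There are 200 camera calls.

## Working session

There is one attempt and no reset: what is moved stays moved. The work goes in short steps, each a Python script; the robot and the scene stay as the last script left them, time stands still between calls to the robot, and variables do not carry over. Pictures are saved under pics/ and viewed, about 8 in all and at most 12, crops included, and the job is handed in when it is done.

```bash
ls; mkdir -p pics
python3 - <<'E'
from bench import robot, solver, optics
import cv2, numpy as np
np.set_printoptions(precision=4,suppress=True)
for n in ("scene","top"):
    p,d=optics.read_camera(n); c=optics.calibration(n); print(n,c["K"],c["T"])
    cv2.imwrite(f"pics/{n}0.png",p); np.save(f"pics/{n}0.npy",d)
c=optics.calibration("wrist"); print(c)
print(robot.grasp_offset, robot.get_clock(), robot.get_eef_rot(), robot.get_opening())
E
```

```text
pics
scene [[465.8539   0.     323.3622]
 [  0.     465.8539 202.1491]
 [  0.       0.       1.    ]] [[ 0.8808  0.3043 -0.3628  1.0091]
 [ 0.4732 -0.5929  0.6516 -0.6872]
 [-0.0169 -0.7456 -0.6662  0.9625]
 [ 0.      0.      0.      1.    ]]
top [[451.8405   0.     325.0036]
 [  0.     451.8405 199.9801]
 [  0.       0.       1.    ]] [[ 0.0025 -0.9939  0.1101  0.4142]
 [-0.9999 -0.0036 -0.0095  0.1859]
 [ 0.0099 -0.11   -0.9939  1.3512]
 [ 0.      0.      0.      1.    ]]
{'K': array([[309.7069,   0.    , 316.7591],
       [  0.    , 309.7069, 198.8957],
       [  0.    ,   0.    ,   1.    ]]), 'tool_from_camera': array([[ 1.    ,  0.0006, -0.0004, -0.0014],
       [-0.0005,  0.9511,  0.3088, -0.0791],
       [ 0.0006, -0.3088,  0.9511, -0.1419],
       [ 0.    ,  0.    ,  0.    ,  1.    ]])}
0.0187 0.1 [[ 0.3966 -0.918  -0.0006]
 [-0.918  -0.3966  0.0018]
 [-0.0019 -0.0002 -1.    ]] 0.08550703877381592
```

View pics/top0.png

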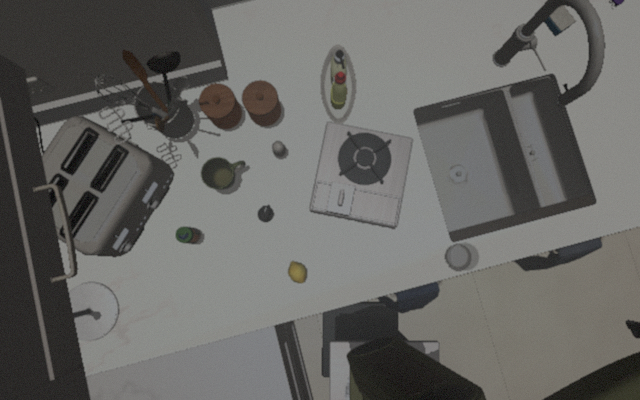

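View pics/scene0.png

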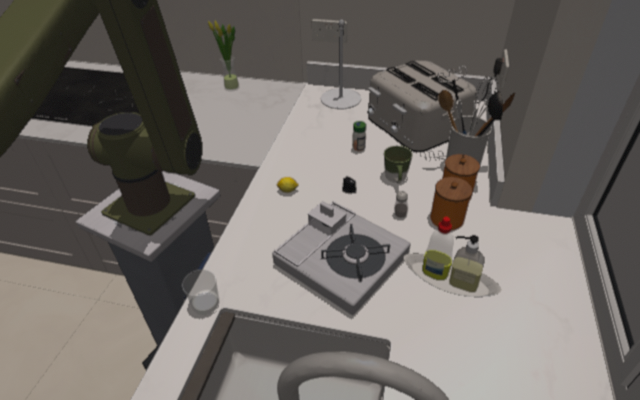

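```bash
cat > h.py <<'E'
from bench import robot, solver, optics
import cv2, numpy as np
np.set_printoptions(precision=4,suppress=True)
CW=optics.calibration("wrist")
def ray(name,uv,pose=None):
    """origin, unit direction in world of a pixel; pose=(tcp,R) for wrist"""
    if name=="wrist":
        K=CW["K"]; v=(np.array(uv,float)-K[:2,2])/K[0,0]; r=np.linalg.norm(v)+1e-12
        d=np.r_[v/r*np.sin(r),np.cos(r)]
        T=np.eye(4); T[:3,:3]=pose[1]; T[:3,3]=pose[0]; T=T@CW["tool_from_camera"]
    else:
        c=optics.calibration(name); d=np.linalg.inv(c["K"])@np.r_[uv,1.]; d/=np.linalg.norm(d); T=c["T"]
    return T[:3,3],T[:3,:3]@d
def plane(o,d,z): return o+d*(z-o[2])/d[2]
def tri(rays):
    A=sum(np.eye(3)-np.outer(d,d) for o,d in rays); b=sum((np.eye(3)-np.outer(d,d))@o for o,d in rays)
    X=np.linalg.solve(A,b); return X,[round(float(np.linalg.norm(np.cross(X-o,d)))*1e3,2) for o,d in rays]
def down(yaw):
    """tool pointing down, tool x at world yaw"""
    c,s=np.cos(yaw),np.sin(yaw); return np.array([[c,s,0],[s,-c,0],[0,0,-1.]])
def snap(name):
    pose=(np.array(robot.get_tcp_pos()),np.array(robot.get_eef_rot()))
    p,d=optics.read_camera("wrist"); cv2.imwrite(f"pics/{name}.png",p)
    np.savez(f"pics/{name}.npz",p=pose[0],R=pose[1],d=d); return p,d,pose
def load(name):
    f=np.load(f"pics/{name}.npz"); return cv2.imread(f"pics/{name}.png"),f["d"],(f["p"],f["R"])
E
python3 - <<'E'
from h import *
for n,uv,z in [("hobFL",(310,211),.055),("hobBL",(327,122),.055),("hobBR",(412,137),.055),("hobFR",(397,227),.055),("ridge",(341,193),.12),("knob",(265,213),.035),("salt",(278,146),.09),("lemon",(297,271),.03),("jar",(184,233),.1),("mug",(218,174),.09),("tumb",(458,255),.08)]:
    print(n,plane(*ray("top",uv),z))
a=plane(*ray("top",(310,211)),.055);b=plane(*ray("top",(397,227)),.055)
print(solver.ik([0.4,0.15,.3],down(0)),robot.get_joints())
E
```

```text
hobFL [0.5257 0.2165 0.055 ]
hobBL [0.7886 0.1681 0.055 ]
hobBR [ 0.7448 -0.0817  0.055 ]
hobFR [ 0.4804 -0.0336  0.055 ]
ridge [0.57   0.1301 0.12  ]
knob [0.5211 0.3482 0.035 ]
salt [0.7078 0.3078 0.09  ]
lemon [0.3537 0.2536 0.03  ]
jar [0.4598 0.5622 0.1   ]
mug [0.6265 0.4757 0.09  ]
tumb [ 0.4012 -0.1993  0.08  ]
[ 0.233  -0.4283  2.0266 -0.      1.5433  0.233 ] [-1.2456  0.1244  1.6516  0.      1.3675 -0.0826]
```

Run:
```python
from h import *
R=down(-0.182+np.pi/2)
print(solver.ik([.53,.17,.26],R),solver.ik([.53,.3,.24],R))
robot.movep([.53,.17,.26],R); a=snap("w1")[0]
robot.movep([.53,.3,.22],R); b=snap("w2")[0]
print(robot.get_clock())
cv2.imwrite("pics/w12.png",np.vstack([a[:300],b[:300]]))
```

```text
[ 0.2139 -0.0994  1.8274 -0.      1.4136 -1.1749] [ 0.4269  0.0293  1.7357 -0.      1.3766 -0.9618]
3.6667
```

View pics/w12.png

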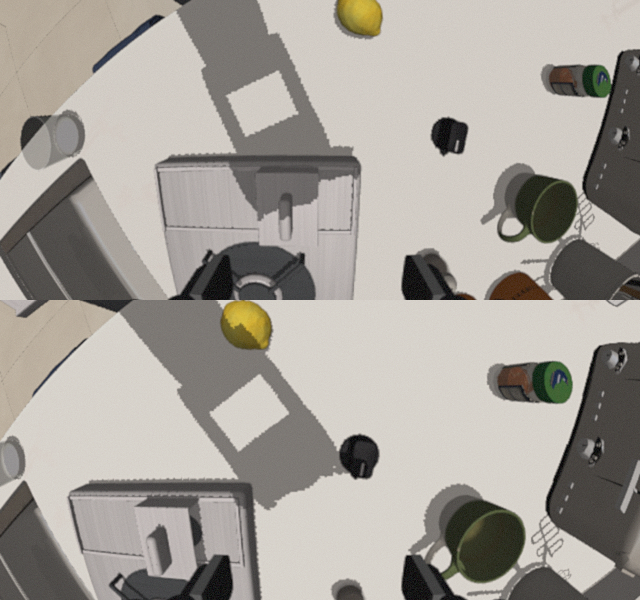

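Run:
```python
from h import *
a,da,pa=load("w1");b,db,pb=load("w2")
up=lambda i:cv2.resize(i,None,fx=5,fy=5,interpolation=cv2.INTER_CUBIC)
ca=up(a[160:250,250:325]);cb=up(b[190:280,130:205])
cv2.imwrite("pics/c12.png",np.hstack([ca,cb]))
```

```text
(no output)
```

View pics/c12.png

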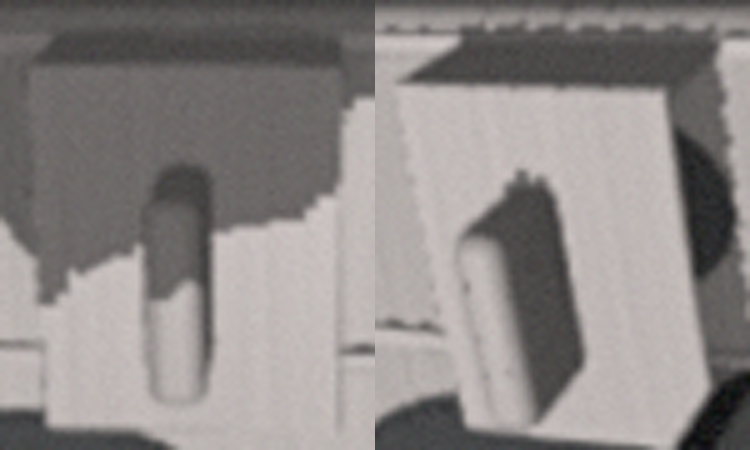

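Run:
```python
from h import *
_,da,pa=load("w1");_,db,pb=load("w2")
A=lambda x,y:(250+x/5-.4,160+y/5-.4); B=lambda x,y:(130+(x-375)/5-.4,190+y/5-.4)
P={}
for n,u,v in [("rf",A(176,203),B(482,238)),("rb",A(178,403),B(513,423)),("cFR",A(33,65),B(401,84)),("cFL",A(340,65),B(667,88))]:
    P[n],e=tri([ray("wrist",u,pa),ray("wrist",v,pb)]); print(n,P[n],e)
d=P["rb"]-P["rf"]; print("ridge mid",(P["rf"]+P["rb"])/2,"len",np.linalg.norm(d),"yaw",np.arctan2(d[1],d[0]))
d=P["cFL"]-P["cFR"]; print("cover len",np.linalg.norm(d),"yaw",np.arctan2(d[1],d[0])-np.pi/2)
# knob in both views
for n,(im,dd,pp) in {"w1":load("w1"),"w2":load("w2")}.items():
    m=(im.max(2)<60).astype(np.uint8); k,l,s,c=cv2.connectedComponentsWithStats(m)
    for i in range(1,k):
        if 150<s[i,4]<2500: print(n,s[i],c[i],plane(*ray("wrist",c[i],pp),.02))
```

```text
rf [0.538  0.1379 0.1189] [0.19, 0.19]
rb [0.5779 0.1295 0.1215] [0.47, 0.47]
cFR [0.5114 0.1098 0.0903] [0.14, 0.14]
cFL [0.5236 0.1728 0.0894] [0.1, 0.1]
ridge mid [0.5579 0.1337 0.1202] len 0.04088212322329473 yaw -0.2075056713337091
cover len 0.06416583636312485 yaw -0.1912162019622201
w1 [583  52  42 149 544] [602.1985 124.7022] [0.5312 0.6692 0.02  ]
w1 [582  66  17  31 307] [588.4984  80.5798] [0.4553 0.6337 0.02  ]
w1 [ 21 118  22  31 331] [ 29.713  129.6979] [ 0.3598 -0.3022  0.02  ]
w1 [432 118  35  37 927] [448.699 134.712] [0.5183 0.3485 0.02  ]
w1 [515 176  44  58 990] [529.6838 197.5525] [0.6316 0.4871 0.02  ]
w1 [ 533  183   43   58 1827] [554.3596 211.6678] [0.6675 0.5466 0.02  ]
w1 [621 278  19  22 212] [632.2358 288.1509] [0.9617 0.9224 0.02  ]
w2 [ 83   0  49  12 295] [110.       3.4373] [0.2543 0.0829 0.02  ]
w2 [546  46  57 173 756] [572.6243 131.6455] [0.5268 0.6721 0.02  ]
w2 [532  62  22  41 450] [539.9711  81.9733] [0.4552 0.61   0.02  ]
w2 [ 340  135   38   43 1207] [358.6761 155.2254] [0.5181 0.3513 0.02  ]
w2 [ 445  200   59   66 1186] [464.3963 222.3921] [0.6261 0.4779 0.02  ]
w2 [190 216  12  29 187] [195.631  230.4759] [0.5742 0.1367 0.02  ]
w2 [594 321  46  20 303] [617.4818 329.9901] [1.0417 0.9837 0.02  ]
w2 [ 581  330   59   58 1030] [618.6359 359.9252] [1.2228 1.0954 0.02  ]
```

Run:
```python
from h import *
yaw=-0.19; R=down(yaw+np.pi/2); m=np.array([.558,.1337]); hy=np.array([-np.sin(yaw),np.cos(yaw)])
robot.gripper_to(.05,force=25)
robot.movep([*m,.17],R)
print(robot.move_linear([*m,.099],speed=.08,threshold=8), robot.get_tcp_pos())
robot.gripper_to(0.0,force=25); print("open",robot.get_opening(),robot.get_ft_force())
p0=np.array(robot.get_tcp_pos()); q=p0.copy(); q[:2]-=hy*.13
print(robot.move_linear(q,speed=.05,threshold=12)); p1=np.array(robot.get_tcp_pos())
print("slid",np.linalg.norm(p1-p0),p1,robot.get_ft_force()); robot.hold(.3)
p,d,_=snap("w3"); print(robot.get_ft_force(),robot.get_clock())
```

```text
False [0.5586 0.1337 0.0997]
open 0.011615397488939111 [-0.8513 -1.2282  3.3284]
True
slid 0.10367904776483304 [0.5385 0.0319 0.0997] [0.2306 2.8599 1.9333]
[0.5675 1.1187 0.9857] 8.5083
```

View pics/w3.png

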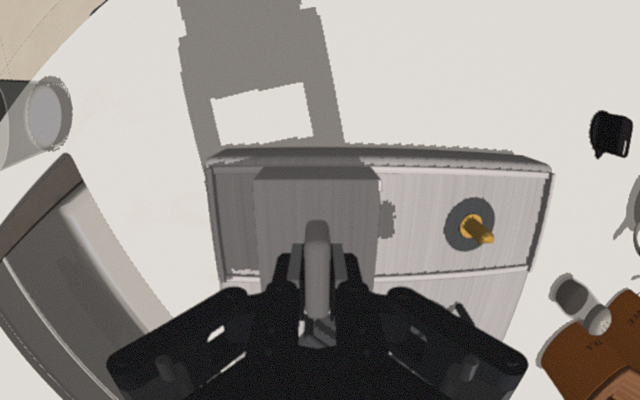

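Run:
```python
from h import *
yaw=-0.19; hy=np.array([-np.sin(yaw),np.cos(yaw)])
p0=np.array(robot.get_tcp_pos()); q=p0.copy(); q[:2]-=hy*.015
print(robot.move_linear(q,speed=.02,threshold=20)); p1=np.array(robot.get_tcp_pos())
print("moved",(p1-p0)*1e3,robot.get_ft_force()); robot.hold(.4); print(robot.get_ft_force(),robot.get_opening(),robot.get_clock())
```

```text
True
moved [0.0387 0.0812 0.0525] [1.6073 2.227  2.8416]
[-0.4477  3.0328  4.499 ] 0.011415248046952554 9.2917
```

Run:
```python
from h import *
yaw=-0.19; R=down(yaw+np.pi/2)
p0=np.array(robot.get_tcp_pos())
robot.gripper_to(.05); robot.move_linear(p0+[0,0,.09],speed=.15)
ims=[]
for n,p in [("s1",[.55,.11,.2]),("s2",[.55,.17,.2]),("k1",[.51,.32,.16]),("k2",[.51,.38,.16])]:
    robot.movep(p,R); im,_,pose=snap(n)
    t=np.array([.558,.137,.083] if n[0]=="s" else [.52,.35,.02])
    # project target
    T=np.eye(4);T[:3,:3]=pose[1];T[:3,3]=pose[0]; c=np.linalg.inv(T@CW["tool_from_camera"])@np.r_[t,1]
    th=np.arctan2(np.hypot(c[0],c[1]),c[2]); uv=CW["K"][:2,2]+CW["K"][0,0]*th*c[:2]/np.hypot(c[0],c[1])
    x,y=int(uv[0])-40,max(int(uv[1])-36,0); print(n,x,y)
    ims.append(cv2.resize(im[y:y+72,x:x+80],(400,288),interpolation=cv2.INTER_CUBIC) if 0 else cv2.resize(im[y:y+60,x:x+80],(400,300),interpolation=cv2.INTER_CUBIC))
cv2.imwrite("pics/sk.png",np.vstack([np.hstack(ims[:2]),np.hstack(ims[2:])])); print(robot.get_clock())
```

```text
s1 306 163
s2 241 174
k1 309 154
k2 246 165
12.4917
```

View pics/sk.png

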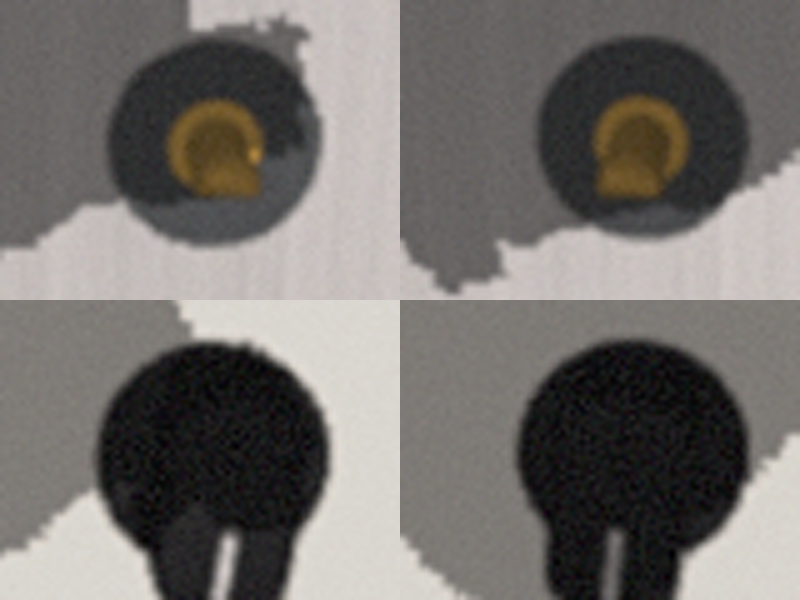

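Run:
```python
from h import *
def cr(n,x,y,w,h,f,g): 
    im=load(n)[0][y:y+h,x:x+w]; im=cv2.resize(im,None,fx=f,fy=f,interpolation=cv2.INTER_CUBIC)
    return np.clip(im.astype(float)*g,0,255).astype(np.uint8)
t=np.hstack([cr("s1",330,177,30,30,10,1.6),cr("s2",270,187,30,30,10,1.6)])
b=np.hstack([cr("k1",309,160,80,80,3.75,3),cr("k2",246,170,80,80,3.75,3)])
w=cv2.resize(cr("w3",435,190,70,70,1,1.5),(200,200),interpolation=cv2.INTER_CUBIC)
s=np.zeros((600,200,3),np.uint8); s[:200]=w
cv2.imwrite("pics/z1.png",np.hstack([np.vstack([t,b]),s]))
```

```text
(no output)
```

View pics/z1.png

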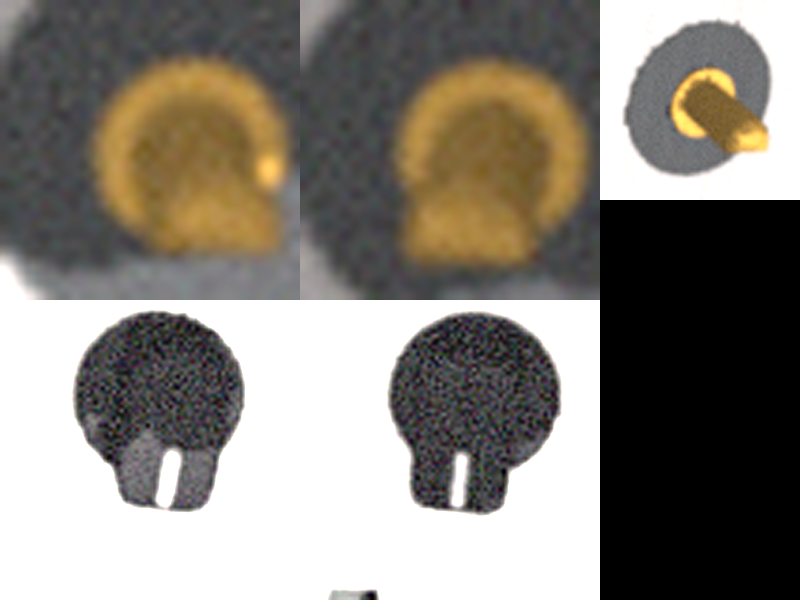

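Run:
```python
from h import *
from scipy.optimize import least_squares
# knob from k1,k2
for n in ("k1","k2"):
    im,_,pose=load(n); x0,y0={"k1":(309,160),"k2":(246,170)}[n]
    g=im[y0:y0+75,x0:x0+75].max(2); _,m=cv2.threshold(g,95,255,cv2.THRESH_BINARY_INV)
    c=max(cv2.findContours(m,cv2.RETR_EXTERNAL,cv2.CHAIN_APPROX_NONE)[0],key=cv2.contourArea)
    f=np.zeros_like(m); cv2.drawContours(f,[c],-1,255,-1)
    pts=c[:,0]+[x0,y0]; P=np.array([plane(*ray("wrist",p,pose),0.0)[:2] for p in pts])
    # near (robot side) arc
    near=P[pts[:,1]<pts[:,1].min()+20]
    r=least_squares(lambda q:np.hypot(*(near-q).T)-.024-.0003,near.mean(0)+[.02,0],loss="soft_l1",f_scale=.0005)
    er=cv2.erode(f,np.ones((3,3)));ln=np.argwhere((g>110)&(er>0))[:,::-1]+[x0,y0]
    L=np.array([plane(*ray("wrist",p,pose),.038)[:2] for p in ln]); d=cv2.fitLine(L.astype(np.float32)*1e3,cv2.DIST_HUBER,0,.01,.01).ravel()
    a=np.array(d[:2]); a*=np.sign(a[0]); t=L@a
    print(n,"centre",r.x,"rms",np.sqrt(2*r.cost/len(near)),"yaw",np.arctan2(a[1],a[0]),"line",L.mean(0),len(L),"centre from line end",L.mean(0)+a*(t.max()-L.mean(0)@a)-a*.021)
# spindle near views
robot.gripper_to(.085)
for n,y in (("s4",np.pi/2),("s3",-np.pi/2)):
    robot.movep([.556,.137,.135],down(-.19+y)); im,_,pose=snap(n)
    hsv=cv2.cvtColor(im,cv2.COLOR_BGR2HSV); m=((hsv[...,0]>8)&(hsv[...,0]<32)&(hsv[...,1]>110)&(hsv[...,2]>40)).astype(np.uint8)
    m[:120]=0;m[330:]=0;m[:,:220]=0;m[:,420:]=0
    ys,xs=np.nonzero(m); print(n,xs.min(),xs.max(),ys.min(),ys.max())
    x,y=int(np.median(xs))-24,int(np.median(ys))-24
    print("crop",x,y); cv2.imwrite(f"pics/{n}c.png",np.clip(1.5*cv2.resize(im[y:y+48,x:x+48],(384,384),interpolation=cv2.INTER_CUBIC).astype(float),0,255))
cv2.imwrite("pics/s34.png",np.hstack([cv2.imread("pics/s4c.png"),cv2.imread("pics/s3c.png")])); print(robot.get_clock())
```

```text
k1 centre [0.5218 0.353 ] rms 0.0003875188242742226 yaw -0.34567934 line [0.5306 0.3502] 47 centre from line end [0.517  0.3551]
k2 centre [0.5213 0.3535] rms 0.0002769099554594384 yaw -0.40238094 line [0.5257 0.3523] 1 centre from line end [0.5063 0.3605]
s4 309 332 202 228
crop 296 190
s3 301 324 192 222
crop 288 182
16.6583[ WARN:0@3.579] global loadsave.cpp:1063 imwrite_ Unsupported depth image for selected encoder is fallbacked to CV_8U.
```

View pics/s34.png

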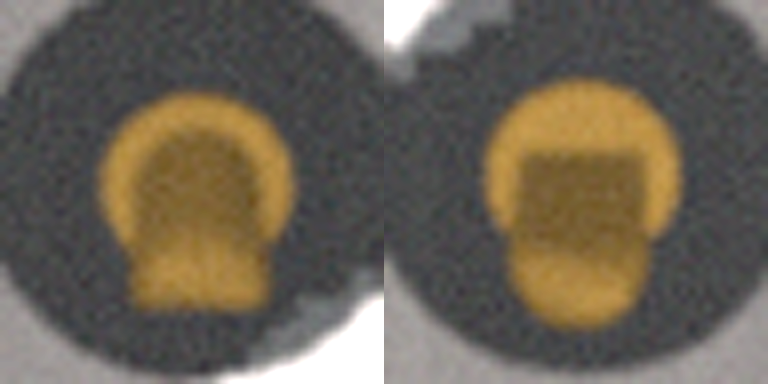

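Run:
```python
from h import *
hx=np.array([np.cos(-.19),np.sin(-.19)]);hy=np.array([-hx[1],hx[0]])
_,_,p4=load("s4");_,_,p3=load("s3");_,_,p1=load("s1");_,_,p2=load("s2")
C4=lambda x,y:(296+x/8-.44,190+y/8-.44); C3=lambda x,y:(288+x/8-.44,182+y/8-.44)
c4=ray("wrist",C4(198,191),p4);c3=ray("wrist",C3(199,179),p3)
C,e=tri([c4,c3]); print("collar",C,e)
# s1,s2 collar centres from z1 picture (10x)
c1=ray("wrist",(330+19.3-.45,177+15.5-.45),p1);c2=ray("wrist",(270+19.2-.45,187+15.5-.45),p2)
print("collar s1,s2",tri([c1,c2]),"on plane:",*[plane(*r,C[2])[:2] for r in (c1,c2,c3,c4)])
z=.083
f4=plane(*ray("wrist",C4(200.5,305),p4),z);r3=plane(*ray("wrist",C3(195,329),p3),z)
print("flat edge",f4,"round edge",r3,"hob-x sep",(f4-r3)[:2]@hx*1e3,"hob-y diff",(f4-r3)[:2]@hy*1e3)
print("axis from flat",f4[:2]-hx*.002,"from round",r3[:2]+hx*.0047)
# flat direction
a=plane(*ray("wrist",C3(522-384,154),p3),.057);b=plane(*ray("wrist",C3(643-384,153),p3),.057);d=a-b
print("s3 base chord",np.linalg.norm(d)*1e3,"yaw normal",np.arctan2(d[1],d[0])-np.pi/2, np.arctan2(-d[1],-d[0])-np.pi/2)
im=load("s4")[0]; hsv=cv2.cvtColor(im,cv2.COLOR_BGR2HSV); E=[]
s=hsv[190:238,296:344,1].astype(float); g=cv2.GaussianBlur(s,(0,0),.7)
for x in range(18,33):
    col=g[30:46,x]; t=(col.max()+col[-3:].mean())/2; i=np.nonzero(col>t)[0].max(); E.append((296+x,190+30+i+(col[i]-t)/(col[i]-col[i+1])))
E=np.array(E); print(E[:,1]); W=np.array([plane(*ray("wrist",q,p4),z)[:2] for q in E]); v=cv2.fitLine((W*1e3).astype(np.float32),cv2.DIST_HUBER,0,.01,.01).ravel()[:2]; v*=np.sign(v[1])
print("s4 flat normal yaw",np.arctan2(v[1],v[0])-np.pi/2)
for n in("k1","k2"):
    im,_,pose=load(n); x0,y0={"k1":(309,160),"k2":(246,170)}[n]; g=im[y0:y0+75,x0:x0+75].max(2).astype(float)
    L=[]
    for r in range(43,52) if n=="k1" else range(43,52):
        lo,hi=(38,52) if n=="k1" else (35,49)
        w=np.clip(g[r,lo:hi]-60,0,None); L.append((x0+(w*np.arange(lo,hi)).sum()/w.sum(),y0+r))
    Wl=np.array([plane(*ray("wrist",q,pose),.038)[:2] for q in L]); v=cv2.fitLine((Wl*1e3).astype(np.float32),cv2.DIST_HUBER,0,.01,.01).ravel()[:2]; v*=np.sign(v[0])
    c=np.array([.5215,.3532]); n_=np.array([-v[1],v[0]]); print(n,"knob yaw",np.arctan2(v[1],v[0]),"perp offset of line from centre mm",(Wl.mean(0)-c)@n_*1e3,"yaw from centre",np.arctan2(*(Wl.mean(0)-c)[::-1]),(Wl-c)@v*1e3)
```

```text
collar [0.5604 0.1396 0.06  ] [1.04, 1.04]
collar s1,s2 (array([0.5609, 0.1385, 0.0572]), [0.04, 0.04]) on plane: [0.5601 0.1383] [0.56   0.1389] [0.5606 0.1406] [0.5602 0.1386]
flat edge [0.5619 0.1383 0.083 ] round edge [0.5552 0.1417 0.083 ] hob-x sep 7.205450013065942 hob-y diff -2.130205650364478
axis from flat [0.5599 0.1386] from round [0.5598 0.1408]
s3 base chord 11.322918253652533 yaw normal -0.1800954395099501 -3.321688093099743
[228.1916 228.1699 228.1439 228.1038 228.2172 228.2935 228.2037 228.1639
 228.3313 228.3803 228.3379 228.3254 228.2485 228.1799 227.9954]
s4 flat normal yaw -0.19811594
k1 knob yaw -0.3166455 perp offset of line from centre mm -2.2171461354596715 yaw from centre -0.5076215447611129 [ 7.585   8.5498  9.5286 10.4937 11.463  12.4355 13.4056 14.3821 15.3693]
k2 knob yaw -0.3216027 perp offset of line from centre mm -2.0898922392417645 yaw from centre -0.5176278597815266 [ 6.5433  7.5375  8.5234  9.5129 10.5129 11.5196 12.5282 13.5259 14.5162]
```

Run:
```python
from h import *
from scipy.optimize import least_squares
v=np.array([np.cos(-.32),np.sin(-.32)]);n_=np.array([-v[1],v[0]])
for n in ("k1","k2"):
    im,_,pose=load(n); x0,y0={"k1":(309,160),"k2":(246,170)}[n]
    g=im[y0:y0+75,x0:x0+75].max(2); _,m=cv2.threshold(g,90,255,cv2.THRESH_BINARY_INV)
    c=max(cv2.findContours(m,cv2.RETR_EXTERNAL,cv2.CHAIN_APPROX_NONE)[0],key=cv2.contourArea); pts=c[:,0]+[x0,y0]
    for z in (0,.005):
        P=np.array([plane(*ray("wrist",p,pose),z)[:2] for p in pts])
        for h in (20,28):
            near=P[pts[:,1]<pts[:,1].min()+h]
            r=least_squares(lambda q:np.hypot(*(near-q[:2]).T)-q[2],[*near.mean(0)+[.02,0],.024],loss="soft_l1",f_scale=.0005)
            print(n,z,h,r.x,np.sqrt(2*r.cost/len(near)))
    P=np.array([plane(*ray("wrist",p,pose),.038)[:2] for p in pts]); far=P[pts[:,1]>pts[:,1].max()-8]
    e=far[np.argmax(far@v)]; w=far[(far@v)<(far@v).max()-.004]
    print(n,"grip end",(far@v).max(),"-> axis along v",(far@v).max()-.021,"skirt axis along v",np.array([.5215,.3532])@v,"| lateral mid of grip",((w@n_).max()+(w@n_).min())/2,"width",np.ptp(w@n_),"skirt lateral",np.array([.5215,.3532])@n_)
```

```text
k1 0 20 [0.522  0.3504 0.0233] 0.00030750981317719325
k1 0 28 [0.522  0.3504 0.0233] 0.00030126707189562376
k1 0.005 20 [0.5205 0.3501 0.0229] 0.0003031561114783353
k1 0.005 28 [0.5206 0.3501 0.0229] 0.0002969899312601158
k1 grip end 0.4039892104667072 -> axis along v 0.3829892104667072 skirt axis along v 0.3839213613203801 | lateral mid of grip 0.49676215650784133 width 0.023147171230858743 skirt lateral 0.49931641102802354
k2 0 20 [0.5223 0.3507 0.0238] 0.0002471927988648881
k2 0 28 [0.5223 0.3506 0.0238] 0.00026148013292863335
k2 0.005 20 [0.5208 0.3514 0.0234] 0.00024352197929647325
k2 0.005 28 [0.5208 0.3513 0.0234] 0.000257611627170353
k2 grip end 0.4037965181308865 -> axis along v 0.3827965181308865 skirt axis along v 0.3839213613203801 | lateral mid of grip 0.4973211891086512 width 0.02394560352390135 skirt lateral 0.49931641102802354
```

Run:
```python
from h import *
R=down(-.32+np.pi/2); c=np.array([.5215,.352])
robot.gripper_to(.06,force=40)
robot.movep([*c,.15],R)
print(robot.move_linear([*c,.0065],speed=.1,threshold=8),robot.get_tcp_pos())
robot.gripper_to(0,force=40); print("open",robot.get_opening())
p=np.array(robot.get_tcp_pos()); robot.move_linear([*p[:2],.13],speed=.15)
R2=down(-.19+np.pi/2)
robot.movep([.5600,.1397,.13],R2); im,_,_=snap("g1"); print(robot.get_tcp_pos(),robot.get_ft_force(),robot.get_opening(),robot.get_clock())
cv2.imwrite("pics/g1c.png",cv2.resize(im[150:330,216:416],(800,720))[:600])
```

```text
False [0.5221 0.3524 0.0075]
open 0.025515833112701045
[0.5597 0.1407 0.1296] [-1.2855 -0.2322 -0.2979] 0.02524872398796943 23.1667
```

View pics/g1c.png

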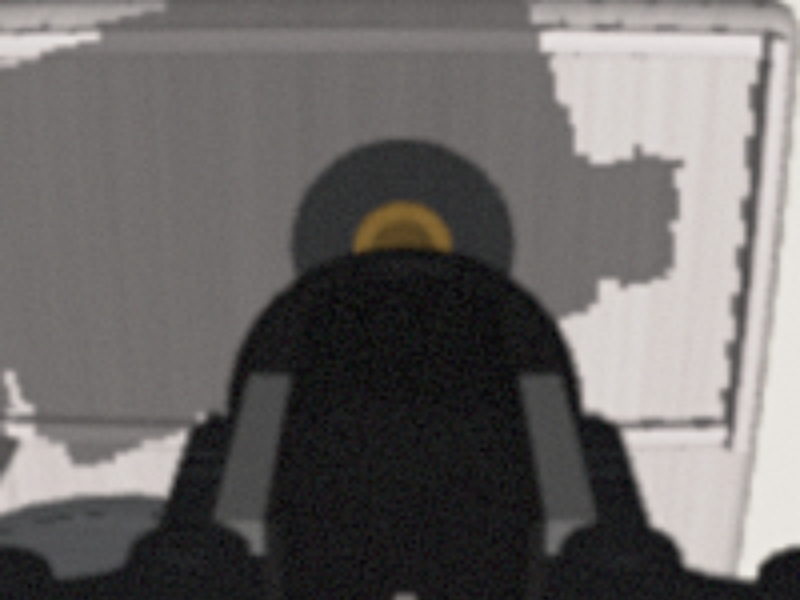

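Run:
```python
from h import *
from scipy.optimize import least_squares
im,_,pose=load("g1"); z=pose[0][2]-.0075
g=im[150:330,216:416].max(2); P=[]
for x in range(62,142,2):           # near arc of the skirt: first dark row coming down (brass/disc brighter)
    col=cv2.GaussianBlur(g,(0,0),.7)[:,x].astype(float); i=np.nonzero(col[100:20:-1]>35)[0][0]; r=100-i
    P.append(plane(*ray("wrist",(216+x,150+r+.5),pose),z)[:2])
P=np.array(P)
r=least_squares(lambda q:np.hypot(*(P-q).T)-.024,P.mean(0)+[.02,0],loss="soft_l1",f_scale=.0005)
e=r.x-pose[0][:2]; print("skirt centre",r.x,"rms",np.sqrt(2*r.cost/len(P)),"tool-x,y mm",(e@pose[1][:2,:2])*1e3)
r=least_squares(lambda q:np.hypot(*(P-q[:2]).T)-q[2],[*r.x,.024],loss="soft_l1",f_scale=.0005); print("free R",r.x,((r.x[:2]-pose[0][:2])@pose[1][:2,:2])*1e3)
R=pose[1]; print("yaw",np.arctan2(R[1,0],R[0,0])-np.pi/2,"now",robot.get_tcp_pos()); robot.hold(.3); print(robot.get_tcp_pos(),robot.get_eef_rot())
```

```text
skirt centre [0.5592 0.1413] rms 0.0012420645124109689 tool-x,y mm [ 0.9585 -0.7106]
free R [0.5541 0.1425 0.0192] [ 1.2337 -5.8917]
yaw -0.1902314457904899 now [0.5597 0.1407 0.1296]
[0.5599 0.1406 0.13  ] [[ 0.1876  0.9823 -0.0001]
 [ 0.9823 -0.1876  0.    ]
 [ 0.     -0.0001 -1.    ]]
```

Run:
```python
from h import *
im,_,pose=load("g1"); q=plane(*ray("wrist",(216+405/4-.375,150+248/4-.375),pose),pose[0][2]-.0075); print("near skirt pt, tool frame mm",(q-pose[0])@pose[1]*1e3)
robot.move_linear([.5603,.1388,.10],speed=.05); robot.hold(.3); print(robot.get_tcp_pos(),robot.get_ft_force())
print(robot.move_linear([.5603,.1388,.078],speed=.02,threshold=5)); print(robot.get_tcp_pos(),robot.get_ft_force(),robot.get_clock())
```

```text
near skirt pt, tool frame mm [  1.215  -24.8629   7.5264]
[0.5605 0.1388 0.1004] [0.087  0.3366 0.0264]
False
[0.5604 0.1389 0.0781] [ 0.6867  1.8996 -0.1319] 25.7667
```

Run:
```python
from h import *
robot.move_linear([.5602,.1395,.0775],speed=.02); robot.hold(.2); print(robot.get_tcp_pos(),robot.get_ft_force())
for z in (.0725,.0705,.0685,.0665,.0645,.0630):
    s=robot.move_linear([.5602,.1395,z],speed=.01,threshold=20); robot.hold(.2)
    print(z,s,robot.get_tcp_pos(),robot.get_ft_force(),robot.get_opening())
    if s: break
print(robot.get_clock())
```

```text
[0.5601 0.1394 0.0775] [ 0.3559 -1.0589 -0.283 ]
0.0725 False [0.5602 0.1395 0.0725] [ 1.1897 -0.4357 -0.9367] 0.025278081827655494
0.0705 False [0.5602 0.1395 0.0705] [ 0.8502 -0.1168 -1.0479] 0.025270642973720024
0.0685 False [0.5603 0.1395 0.0688] [-0.0737  0.1483  2.9915] 0.025777458864770685
0.0665 False [0.5603 0.1395 0.0668] [-1.5978  0.0397  4.9507] 0.02517635140961939
0.0645 False [0.5604 0.1396 0.0651] [-3.1335 -0.6095  7.124 ] 0.025391257316559713
0.063 False [0.5605 0.1396 0.0639] [-3.3392 -0.7846  7.7936] 0.02587554411002248
29.7667
```

Run:
```python
from h import *
for z in (.062,.061,.060,.059,.058):
    s=robot.move_linear([.5603,.1395,z],speed=.01,threshold=20); robot.hold(.2); f=robot.get_ft_force()
    print(z,s,robot.get_tcp_pos(),f)
    if s or f[2]>16: break
robot.hold(.4); im,_,_=snap("f1"); sc,_=optics.read_camera("scene"); print(robot.get_ft_force(),robot.get_opening(),robot.get_clock())
cv2.imwrite("pics/f1c.png",np.hstack([cv2.resize(im[120:320,180:450],(400,300)),cv2.resize(sc[180:315,240:420],(400,300))]))
```

```text
0.062 False [0.5606 0.1396 0.0637] [-5.2817 -0.7279 12.0388]
0.061 False [0.5607 0.1396 0.0636] [-8.1847 -1.0765 16.8757]
[-7.7864 -1.6146 15.8334] 0.025042382726841336 31.1667
```

View pics/f1c.png

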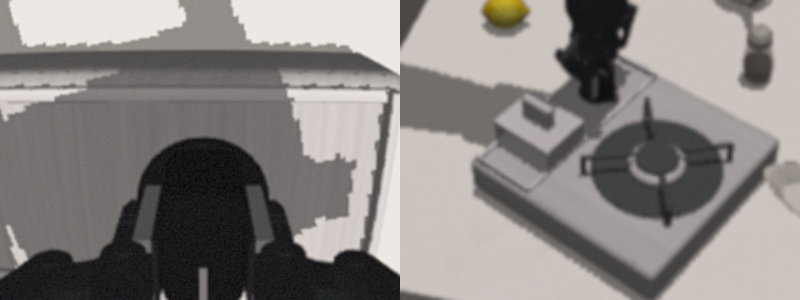

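```bash
python3 -c "
from h import *
print(robot.get_tcp_pos(),robot.get_ft_force(),robot.get_qvel()); robot.sign_off()"
```

```text
[0.5607 0.1396 0.0636] [-7.7864 -1.6146 15.8334] [-0.0008 -0.0012  0.0003  0.0001 -0.001   0.0003]
the job is handed in; nothing more can be done
```

The job is handed in at about 31 s of the 48 s allowed. The cover is open, and the knob is on the spindle, pressed in and still gripped. The hand-in gave no verdict, so these are my own readings.

**Cover:** I gripped its ridge and slid it 104 mm to the right. A second push, which stopped at 20 N, did not move it at all. The last scene picture shows it still open.

**Knob:** I gripped it by its flat sides and turned it to the spindle's flat, which two opposite views put at -0.18 and -0.20 rad. It slid on freely. The spring began at a tool height of about 69.5 mm, and a hard stop followed at 63.7 mm. That is about 5.8 mm of travel, by the tool height, against the stated 6 mm.

**Last readings:** about 16 N downward push, fingers 25 mm apart on the knob, arm at rest. About 8 N of side force remained at the stop.

**Disagreements:**
- The opposite wrist views of the spindle differed by about 2 mm sideways; I used their mean.
- My first circle fit for the knob was about 3 mm off sideways, so I redid it.
- My automatic fit of the knob's position in the grip was poor (1.2 mm residual). I took that position from a single hand-picked pixel, which put it within about 1 mm.
- The cover and ridge heights came out about 3 mm below the stated ones.

I did not measure the other items again afterwards. The lemon and the salt shaker stand undisturbed in the last picture, and the arm never came near the others.

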